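# Pop the nail buffer out of its box and catch it

## Robot

A 6-joint arm with a two-finger parallel gripper is mounted at the origin on the work surface. World frame = base frame: x ahead of the robot, y to its left, z up, the work surface at z = 0. Lengths are in m, angles in rad, forces in N, time in s.
With the tool pointing down it reaches from about 0.35 to 0.975 m from the base axis. Payload 4.9 kg.
Tool frame: the origin (TCP) lies at the very end of the fingers, on their centre line; the grasp point (between the pads) lies 19 mm behind it (manip.hold_point_z is the distance from the TCP to the grasp point, in m); z points along the fingers, y is the direction in which the jaws open and shut (so a half turn about z gives the same grasp; the last joint's range is limited). The gripper opens to 85 mm and grips with 20 to 120 N. Pads are 22 mm wide; open, the fingers measure 114 mm over their backs; the gripper's body (76 mm by 85 mm) begins 54 mm behind the grasp point. The pads swing forward as they close: fully open they stand 13 mm farther back than shut.
Start: joints at [-1.431, 0.053, 1.613, -0, 1.476, -0.119], TCP at [0.16, -0.604, 0.204] pointing down, gripper open.
Joint ranges: [-3.01, 3.01], [-1.01, 2.22], [0.06, 2.58], [-1.02, 4.17], [0.09, 2.62], [-3.14, 3.14]. Speed limits (rad/s): [2.57, 2.57, 3.14, 3.14, 3.14, 3.14].

## Interface

Orientations are given as a unit quaternion [w, x, y, z].
In Python, from plant import monitor, grab_frame, camera_params, ticket, manip gives the robot as it stands.
- The arm moves only by the tool play_rows, never from a script. Its argument "commands" is a list of rows, each an object of numbers: "dx", "dy", "dz": the shift along the tool's x, y, z in cm; "rx", "ry", "rz": the turn, a rotation vector about the tool's x, y, z in rad; "claw": the closure, from 0 (fully open) to 1 (shut). In form: [{"dx": .., "dy": .., "dz": .., "rx": .., "ry": .., "rz": .., "claw": ..}, ...]. A call has 1 to 5 rows; each row is the pose to reach, as a shift and turn from the pose measured when the call began, along the tool's axes at that moment; what a row does not reach only later rows make up. A row lasts 1/10 s, in which the tool goes at most 50 mm and 8.59 degrees, less where a joint would pass 70% of its speed; a pose out of reach is approached as far as the arm can. A call with a gripper value outside its range is refused whole. The fingers move at their own pace and stop on an object; the grip force is fixed at half the most. Time passes only in rows, so rows that repeat a pose let the fingers close. It gives the time, the measured TCP pose, the force and the opening at its end, in the units of the state.
- monitor.state(): the state, without advancing time (a new reading comes with each control period).
- grab_frame(name): name is "scene" or "top" or "wrist"; returns the picture (420x560x3 uint8, blue, green, red); there is no depth.
- camera_params(name): a dict with "fx", "fy", "cx", "cy" (pixels), "rvec" (rotation vector, rad) and "tvec" (3), from world to camera coordinates, as OpenCV has them; the wrist camera has in their place "tool_from_camera" (4x4, takes a point from camera to tool coordinates, whose origin is the TCP and whose axes are the flange's). Camera axes: x right, y down, z forward; pixel columns grow to the right and rows downward; lengths in m; the calibration is good to about 2 mm. A picture is of the moment at which its call begins: read the wrist's pose just before it. camera_params takes no time and is no camera call.
- ticket.job_done(): hands the job in, once; it reports no verdict.
The state is a dict: "time": time; "joint_pos": joint angles; "joint_vel": joint speeds; "joint_efforts": joint torques, N m; "tool_pos": TCP position; "tool_rot": TCP orientation; "contact_force": force on the tool from outside, world axes, zero at the start; "ft_torque": the same for the moment, N m; "gripper_width": opening from 0.0 (shut) to 1.0 (fully open).
Only numpy, scipy, OpenCV 4.12 (cv2) and the standard library are available. Lean on these libraries where they do the work, as an engineer would, in place of code of your own. Each camera call takes 0.05 s, during which the arm holds its last target.

## Task

Press the red ejector button of the aluminium nail box with one finger and, with the other finger waiting a little way in front of the box's mouth, stop the orange buffer bar as it springs out, so that only about 2 to 3 cm of it sticks out and it does not shoot off. Finish while holding both: keep the button pressed fully down and keep the other finger against the end of the bar, without lifting anything or disturbing the soap rack, massager, jar and duck.

Things in the scene. Friction and masses are not known exactly. Their poses are not given: they have to be found in the camera images.
- nail_box: Aluminium nail-care box fixed to the ledge. Origin: on the ledge, under the sleeve that holds the bar. +x: closed back; -x: the way the bar comes out; +y: the button's side; z up. Sleeve x -50 (open mouth) to 75, y -19 to 19, 56 mm high. Wing under the button: x -110 to 75, y 35 to 81, 30 mm high. Before the mouth, for y below 35, only the ledge and the catch bar.
- button_top (a point): Centre of the top of the red square ejector button (36 x 36 mm): x -88, y 58, z 44 mm in the frame of nail_box when up. It goes straight down 8 mm to a hard stop. A steel catch bar on it crosses the mouth at x -60 to -52, its top 34 mm high, and goes down with it.
- ejector (a joint): Travel of the ejector button in m: 0 up, 0.008 fully down; it counts as held down beyond 0.005. A spring pushes it up with 2.4 N at the top, 5.6 N fully down; the catch's friction adds 1 to 3 N until the bar is released at about 4 mm.
- buffer_front (a point): Centre of the outer end of the orange nail buffer bar, a loose hard bar 90 x 26 x 16 mm, 40 g, lying along the box's x, underside 30 and top 46 mm above the ledge. At the start x = -52 mm in the frame of nail_box, held by the catch against a 4 N spring (3 N when 25 mm farther out). Once released it comes out along -x at up to 0.5 m/s; unless stopped it falls out.
- soap_rack: Stainless wire soap rack with a cream soap bar, 106 x 70 x 49 mm, loose; origin under its centre. To be left alone.
- massager: Black hard-silicone scalp massager, 72 mm across, 66 mm tall, loose; origin under its centre. To be left alone.
- jar: Clear glass jar with a steel knob lid, 72 mm across, 109 mm tall, loose; origin under its centre. To be left alone.
- duck: Yellow plastic duck about 90 x 65 x 70 mm, loose; origin under its body's centre. To be left alone.
- buffer: The same orange buffer bar; origin at the centre of its underside, axes as nail_box.
Mind the look-alikes: they are no part of the job. Several things have the shape of the buffer; the one meant has the colours described above.

How it is judged:
By the outcome, as a careful person would: the job done as asked, in the order asked, and still so for the second after the job is handed in, while the arm keeps its last pose, push and grip.
It also fails if it takes over 29 s, if anything falls off the work surface, if the arm or the gripper's body presses on something with over 40 N, if the wrist force passes 120 N, or if a joint passes its speed limit or range.

## Working session

There is one attempt and no reset: what is moved stays moved. The work goes in short steps, Python scripts to look and compute and a tool call to move; the robot and the scene stay as the last step left them, time stands still between calls to the robot, and variables do not carry over. Pictures are saved under pics/ and viewed, and the job is handed in when it is done.

Besides the shell and the picture viewer there is one more tool, called after "Emit:" as name([rows], argument=value, ...), one row to a line, values as JSON. play_rows: Moves the arm, as the interface text tells. Its arguments: {"type":"object","properties":{"commands":{"type":"array"}},"required":["commands"]}

```bash
mkdir -p pics; cat > h.py <<'E'
import numpy as np,cv2
from plant import monitor,grab_frame,camera_params,ticket,manip
E
python3 - <<'E'
from h import *
print(monitor.state()); print([a for a in dir(manip) if a[0]!='_'],manip.hold_point_z)
for n in("scene","top"):
    cv2.imwrite(f"pics/{n}0.png",grab_frame(n)); print(n,camera_params(n))
print(camera_params("wrist"))
E
```

```text
{'time': 0.0, 'joint_pos': array([-1.43101168e+00,  5.33790480e-02,  1.61427267e+00,  2.33345719e-05,
        1.47598370e+00, -1.19024961e-01]), 'joint_vel': array([-5.45171653e-04,  9.77075712e-04,  1.67319752e-05,  4.54734583e-04,
       -3.57104041e-04, -1.39799800e-03]), 'joint_efforts': array([-5.10326718e-04, -3.93686235e+01, -3.70174706e+01, -1.32787613e-04,
        7.07163315e-03, -8.78180089e-06]), 'tool_pos': array([ 0.15985532, -0.60352438,  0.20276205]), 'tool_rot': array([-1.02144603e-03,  9.91638502e-01,  1.29042773e-01,  1.01154340e-06]), 'contact_force': array([ 0.21286954, -0.50811933, -0.35964201]), 'ft_torque': array([-0.01392888,  0.00593877,  0.01547384]), 'gripper_width': 1.0039751228548173}
['IKError', 'hold_point_z'] 0.0187
scene {'fx': 438.9729145513349, 'fy': 438.9729145513349, 'cx': 277.620234853014, 'cy': 210.11602213153608, 'rvec': array([ 1.50850491,  1.78704178, -0.94711017]), 'tvec': array([ 0.04977575, -0.27284505,  1.59761811])}
top {'fx': 386.6194482324708, 'fy': 386.6194482324708, 'cx': 274.93992732193414, 'cy': 211.97761156320507, 'rvec': array([ 2.14855158, -2.14745853,  0.20994565]), 'tvec': array([0.04816792, 0.57700617, 0.74122992])}
{'fx': 309.548622474479, 'fy': 309.548622474479, 'cx': 281.863171798364, 'cy': 214.21003822097018, 'tool_from_camera': array([[-4.03606627e-04, -9.53817846e-01, -3.00385343e-01,
         7.68037101e-02],
       [ 9.99999893e-01, -3.17109501e-04, -3.36707117e-04,
        -6.35989225e-04],
       [ 2.25902211e-04, -3.00385446e-01,  9.53817872e-01,
        -1.70649223e-01],
       [ 0.00000000e+00,  0.00000000e+00,  0.00000000e+00,
         1.00000000e+00]])}
```

View pics/scene0.png

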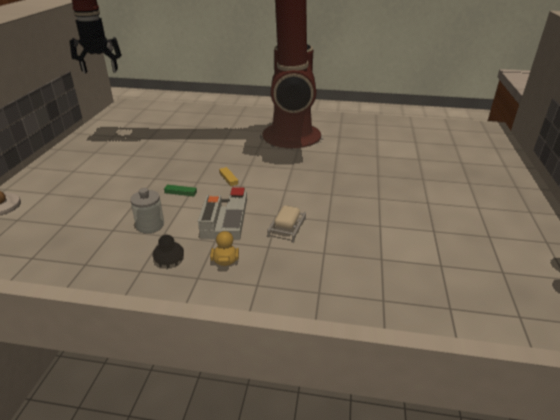

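View pics/top0.png

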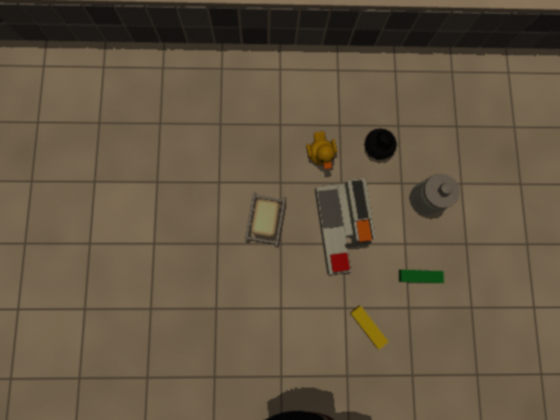

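The top view shows the box with its red button at (340,262) and the orange bar's end at (364,231). The mouth faces the robot. The look-alikes are the green bar (422,276) and the yellow bar (370,327). Only the orange bar sits in the box, so it is the one meant. Next I'll enlarge to confirm.

```bash
python3 - <<'E'
from h import *
t=cv2.imread("pics/top0.png"); cv2.imwrite("pics/topc.png",cv2.resize(t[170:290,290:400],None,fx=5,fy=5,interpolation=cv2.INTER_CUBIC))
s=cv2.imread("pics/scene0.png"); cv2.imwrite("pics/scc.png",cv2.resize(s[150:280,120:320],None,fx=4,fy=4,interpolation=cv2.INTER_CUBIC))
E
```

```text
(no output)
```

View pics/topc.png

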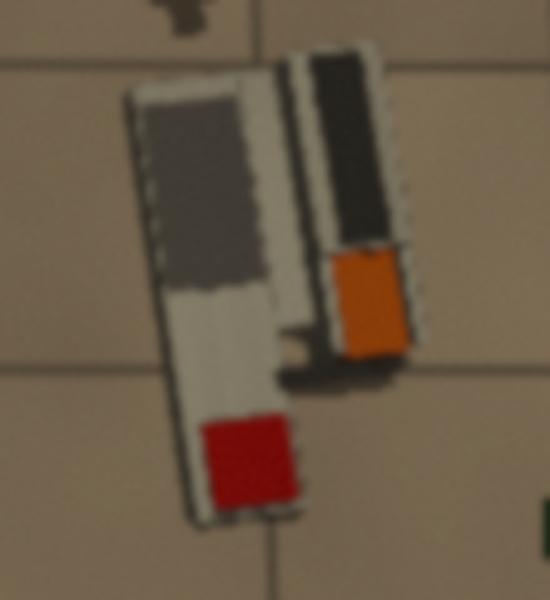

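View pics/scc.png

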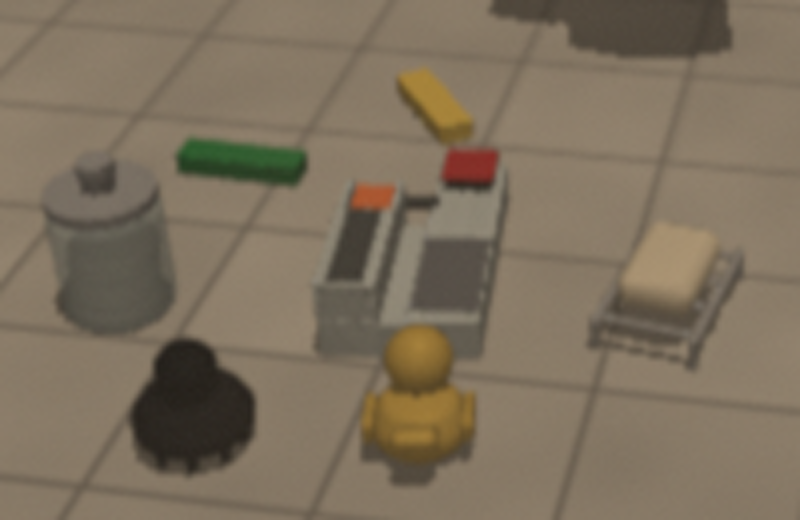

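```bash
cat > fit.py <<'E'
from h import *
from scipy.optimize import least_squares
def W(p,P): 
    c,s=np.cos(p[2]),np.sin(p[2]); P=np.asarray(P,float)
    return np.c_[p[0]+c*P[:,0]-s*P[:,1],p[1]+s*P[:,0]+c*P[:,1],P[:,2]]
def proj(n,X):
    k=camera_params(n);K=np.array([[k['fx'],0,k['cx']],[0,k['fy'],k['cy']],[0,0,1]])
    return cv2.projectPoints(X,k['rvec'],k['tvec'],K,None)[0][:,0]
bt=[(-70,76,44),(-70,40,44),(-106,40,44),(-106,76,44)]
T=bt+[(75,81,30),(75,-19,56),(-50,-19,56)]
tp=np.array([(203,425),(288,413),(298,500),(213,512),(130,92),(378,40),(425,338)])/5+[290,170]-0.4
S=[(-106,40,44),(-106,76,44),(-70,76,44),(-70,40,44),(75,-19,56),(75,19,56)]
sp=np.array([(448,150),(498,152),(495,182),(443,178),(318,287),(380,290)])/4+[120,150]-0.4
T=np.array(T)/1000;S=np.array(S)/1000
ft=lambda p:(proj("top",W(p,T))-tp).ravel()
fs=lambda p:(proj("scene",W(p,S))-sp).ravel()
if __name__=="__main__":
  for f in(ft,fs,lambda p:np.r_[ft(p),fs(p)]):
    r=least_squares(f,[.6,-.1,0.1],loss='soft_l1',x_scale=[.1,.1,.1]);print(r.x.round(4));print(f(r.x).reshape(-1,2).round(1).tolist())
  p=r.x
  print(W(p,np.array([(-88,58,44),(-52,0,38),(-80,0,38)])/1000))
E
python3 fit.py
```

```text
[ 0.5705 -0.1278  0.1321]
[[-0.7, -0.3], [-0.2, -0.2], [0.7, 0.2], [0.1, 0.2], [-0.2, -1.2], [-0.4, 0.3], [0.8, 0.6]]
[ 0.5762 -0.1243  0.1524]
[[-0.1, 0.2], [0.4, -0.2], [0.2, -0.7], [-0.3, 0.1], [-0.3, 0.4], [0.1, -0.1]]
[ 0.5713 -0.1268  0.1407]
[[-0.9, -0.3], [-0.4, -0.5], [0.7, -0.1], [0.1, 0.1], [-1.0, -1.2], [-1.2, -0.1], [0.5, 0.1], [-0.1, -0.7], [0.4, -1.0], [-0.0, -1.6], [-0.4, -0.8], [-0.9, -0.9], [-0.7, -1.4]]
[[ 0.47598696 -0.08167532  0.044     ]
 [ 0.51976639 -0.13405242  0.038     ]
 [ 0.4920432  -0.13797982  0.038     ]]
```

```bash
cat > mv.py <<'E'
from h import *
from fit import W
from scipy.spatial.transform import Rotation as R
import sys
def delta(p,bx,by,z,roll=0.0,show=True):
    """box xy mm, z mm world; tool x along box x, down; roll about box x (+ lowers -y(bar) side finger)"""
    s=monitor.state();q=s['tool_rot'];Rc=R.from_quat([q[1],q[2],q[3],q[0]])
    t=W(p,[[bx/1e3,by/1e3,z/1e3]])[0]
    Rt=R.from_euler('z',p[2])*R.from_euler('x',np.pi)*R.from_euler('x',roll)
    d=Rc.inv().apply(t-s['tool_pos'])*100; r=(Rc.inv()*Rt).as_rotvec()
    print('t',round(s['time'],2),'tcp',s['tool_pos'].round(4),'tgt',t.round(4),'F',s['contact_force'].round(2),'w',round(s['gripper_width'],3))
    print('d cm',d.round(2),'r',r.round(3)); return d,r
if __name__=="__main__":
    a=[float(v) for v in sys.argv[1:]]
    delta(np.array(eval(open('pose.txt').read())),*a)
E
echo "[0.5713,-0.1268,0.1407]">pose.txt
python3 mv.py -95 29 170
```

```text
t 0.1 tcp [ 0.1599 -0.6036  0.2029] tgt [ 0.4732 -0.1114  0.17  ] F [ 0.08  0.18 -0.01] w 1.004
d cm [ 42.88 -39.55   3.37] r [-0.002 -0.     0.118]
```

Emit:
play_rows([
  {"dx": 42.9, "dy": -39.5, "dz": 3.3, "rz": 0.118, "claw": 0.48},
  {"dx": 42.9, "dy": -39.5, "dz": 3.3, "rz": 0.118, "claw": 0.48},
  {"dx": 42.9, "dy": -39.5, "dz": 3.3, "rz": 0.118, "claw": 0.48},
  {"dx": 42.9, "dy": -39.5, "dz": 3.3, "rz": 0.118, "claw": 0.48},
  {"dx": 42.9, "dy": -39.5, "dz": 3.3, "rz": 0.118, "claw": 0.48},
])

```text
invalid input
```

```bash
python3 mv.py -95 29 170
```

```text
t 0.1 tcp [ 0.1599 -0.6036  0.2029] tgt [ 0.4732 -0.1114  0.17  ] F [ 0.08  0.18 -0.01] w 1.004
d cm [ 42.88 -39.55   3.37] r [-0.002 -0.     0.118]
```

Emit:
play_rows([
  {"dx": 42.9, "dy": -39.5, "dz": 3.3, "rx": 0, "ry": 0, "rz": 0.118, "claw": 0.48},
  {"dx": 42.9, "dy": -39.5, "dz": 3.3, "rx": 0, "ry": 0, "rz": 0.118, "claw": 0.48},
  {"dx": 42.9, "dy": -39.5, "dz": 3.3, "rx": 0, "ry": 0, "rz": 0.118, "claw": 0.48},
  {"dx": 42.9, "dy": -39.5, "dz": 3.3, "rx": 0, "ry": 0, "rz": 0.118, "claw": 0.48},
  {"dx": 42.9, "dy": -39.5, "dz": 3.3, "rx": 0, "ry": 0, "rz": 0.118, "claw": 0.48},
])

```text
time: 0.6
tool_pos: [0.2945, -0.3917, 0.1891]
tool_rot: [-0.001, 0.998, 0.07, -0.0]
contact_force: [0.3, -0.1, 0.5]
gripper_width: 0.517
```

```bash
python3 mv.py -95 29 170
```

```text
t 0.6 tcp [ 0.2945 -0.3917  0.1891] tgt [ 0.4732 -0.1114  0.17  ] F [ 0.29 -0.09  0.53] w 0.517
d cm [ 21.6  -25.25   1.97] r [-0.002 -0.    -0.001]
```

Emit:
play_rows([
  {"dx": 21.6, "dy": -25.2, "dz": 2, "rx": 0, "ry": 0, "rz": 0, "claw": 0.48},
  {"dx": 21.6, "dy": -25.2, "dz": 2, "rx": 0, "ry": 0, "rz": 0, "claw": 0.48},
  {"dx": 21.6, "dy": -25.2, "dz": 2, "rx": 0, "ry": 0, "rz": 0, "claw": 0.48},
  {"dx": 21.6, "dy": -25.2, "dz": 2, "rx": 0, "ry": 0, "rz": 0, "claw": 0.48},
  {"dx": 21.6, "dy": -25.2, "dz": 2, "rx": 0, "ry": 0, "rz": 0, "claw": 0.48},
])

```text
time: 1.1
tool_pos: [0.4284, -0.1811, 0.1744]
tool_rot: [-0.001, 0.998, 0.07, -0.0]
contact_force: [0.4, 0.7, 0.6]
gripper_width: 0.521
```

Emit:
play_rows([
  {"dx": 0, "dy": 0, "dz": 0, "rx": 0, "ry": 0, "rz": 0, "claw": 0.48},
])

```text
time: 1.2
tool_pos: [0.4299, -0.1762, 0.1735]
tool_rot: [-0.002, 0.997, 0.074, -0.0]
contact_force: [-0.9, -1.3, -0.0]
gripper_width: 0.516
```

```bash
python3 mv.py -95 29 170
```

```text
t 1.2 tcp [ 0.4299 -0.1762  0.1735] tgt [ 0.4732 -0.1114  0.17  ] F [-0.87 -1.28 -0.02] w 0.516
d cm [ 5.23 -5.77  0.38] r [-0.005 -0.     0.007]
```

Emit:
play_rows([
  {"dx": 5.2, "dy": -5.8, "dz": 0.4, "rx": 0, "ry": 0, "rz": 0.007, "claw": 0.48},
  {"dx": 5.2, "dy": -5.8, "dz": 0.4, "rx": 0, "ry": 0, "rz": 0.007, "claw": 0.48},
  {"dx": 5.2, "dy": -5.8, "dz": 0.4, "rx": 0, "ry": 0, "rz": 0.007, "claw": 0.48},
])

```text
time: 1.5
tool_pos: [0.4735, -0.1088, 0.1691]
tool_rot: [-0.003, 0.997, 0.072, -0.001]
contact_force: [0.2, -0.6, -0.4]
gripper_width: 0.519
```

```bash
python3 mv.py -95 29 170; python3 - <<'E'
from h import *
s=monitor.state(); print(s['tool_pos'],s['tool_rot'])
np.savez('w1.npz',p=s['tool_pos'],q=s['tool_rot'])
im=grab_frame("wrist");cv2.imwrite("pics/w1.png",im);cv2.imwrite("pics/w1b.png",cv2.resize(im,(800,600),interpolation=cv2.INTER_CUBIC))
E
```

```text
t 1.5 tcp [ 0.4735 -0.1088  0.1691] tgt [ 0.4732 -0.1114  0.17  ] F [ 0.21 -0.61 -0.42] w 0.519
d cm [-0.07  0.25 -0.09] r [-0.006  0.001  0.004]
[ 0.47347228 -0.10881023  0.169088  ] [-3.00571994e-03  9.97385922e-01  7.21938396e-02 -5.81739458e-04]
```

View pics/w1b.png

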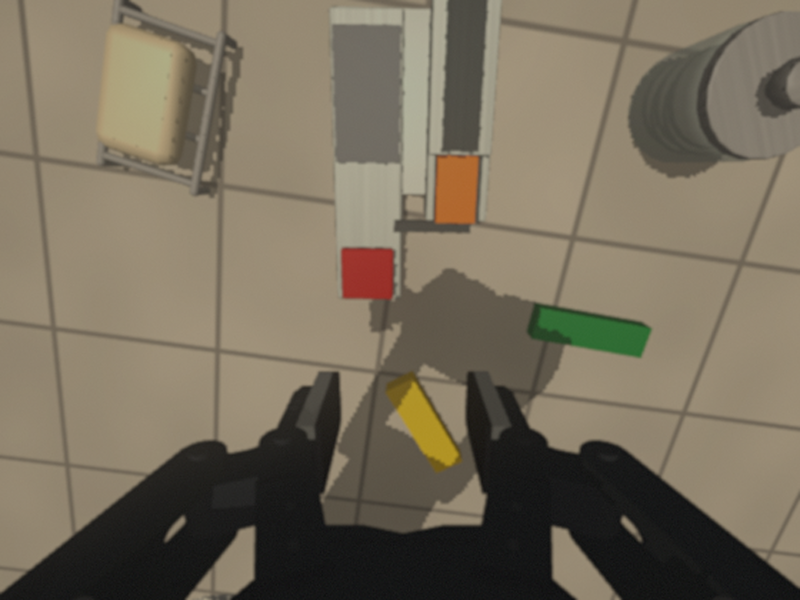

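```bash
cat > wf.py <<'E'
from h import *
from fit import W,ft,fs
from scipy.optimize import least_squares
from scipy.spatial.transform import Rotation as R
k=camera_params("wrist");K=np.array([[k['fx'],0,k['cx']],[0,k['fy'],k['cy']],[0,0,1]])
def wproj(z,X):
    q=z['q'];T=np.eye(4);T[:3,:3]=R.from_quat([q[1],q[2],q[3],q[0]]).as_matrix();T[:3,3]=z['p']
    M=np.linalg.inv(T@k['tool_from_camera']);return cv2.projectPoints(X,cv2.Rodrigues(M[:3,:3])[0],M[:3,3],K,None)[0][:,0]
E
python3 - <<'E'
from wf import *
z=np.load('w1.npz')
P=np.array([(-70,76,44),(-70,40,44),(-106,40,44),(-106,76,44),(-52,13,46),(-52,-13,46),(75,81,30)])/1e3
px=(np.array([(342,249),(392,249),(394,299),(342,298),(435,223),(478,223),(331,10)])+.5)*.7-.5
fw=lambda p:(wproj(z,W(p,P))-px).ravel()
for f in(fw,lambda p:np.r_[fw(p),ft(p),fs(p)]):
    r=least_squares(f,[.57,-.127,.14],loss='soft_l1',x_scale=[.1]*3);print(r.x.round(4));print(f(r.x).reshape(-1,2)[:7].round(1).tolist())
# fingertips: pixel of tips vs tool z guess
T=[]
E
```

```text
[ 0.5706 -0.1293  0.1263]
[[-0.5, -0.7], [1.9, -0.0], [0.0, 0.8], [0.3, 0.8], [0.7, 0.1], [-1.7, 0.6], [-0.4, -2.9]]
[ 0.5708 -0.1283  0.1333]
[[-1.0, -0.5], [1.4, -0.1], [-0.2, 0.8], [0.1, 1.0], [0.1, -0.2], [-2.3, 0.2], [-2.1, -2.6]]
```

```bash
python3 - <<'E'
from h import *
im=cv2.imread("pics/w1.png");cv2.imwrite("pics/w1c.png",cv2.resize(im[240:400,170:390],None,fx=3.6,fy=3.6,interpolation=cv2.INTER_CUBIC).clip(0,255))
g=cv2.imread("pics/w1c.png");cv2.imwrite("pics/w1c.png",(255*(g/255.)**.5).astype(np.uint8))
k=camera_params("wrist");M=np.linalg.inv(k['tool_from_camera'])
K=np.array([[k['fx'],0,k['cx']],[0,k['fy'],k['cy']],[0,0,1]])
for z in(0,-5,-10):
  for x in (11,-11):
    for y in(22,36):
      X=M[:3,:3]@np.array([x,y,z])/1e3+M[:3,3];u=K@X/X[2];print(z,x,y,(u[:2]).round(1),((u[:2]-[170,240])*3.6).round())
E
```

```text
0 11 22 [320.4 233.6] [541. -23.]
0 11 36 [344.1 233.6] [627. -23.]
0 -11 22 [319.  267.3] [536.  98.]
0 -11 36 [341.9 267.3] [619.  98.]
-5 11 22 [321.4 236.7] [545. -12.]
-5 11 36 [345.8 236.7] [633. -12.]
-5 -11 22 [320.  271.2] [540. 112.]
-5 -11 36 [343.5 271.1] [625. 112.]
-10 11 22 [322.5 240. ] [549.   0.]
-10 11 36 [347.5 240. ] [639.   0.]
-10 -11 22 [321.  275.3] [544. 127.]
-10 -11 36 [345.1 275.2] [630. 127.]
```

View pics/w1c.png

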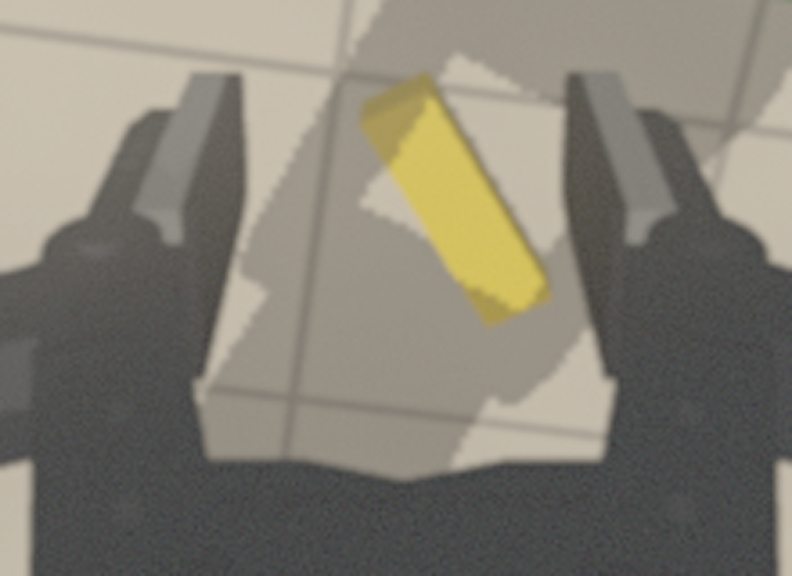

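```bash
echo "[0.5708,-0.1285,0.1315]">pose.txt; python3 - <<'E'
from h import *
from fit import proj
from scipy.spatial.transform import Rotation as R
s=monitor.state();q=s['tool_rot'];Rm=R.from_quat([q[1],q[2],q[3],q[0]])
P=np.array([(x,y,z) for z in(0,-30) for y in(-23,23) for x in(-11,11)]+[(0,0,0)])/1e3
X=Rm.apply(P)+s['tool_pos']
for n,(u,v,w,h) in dict(scene=(170,90,160,120),top=(270,200,160,120)).items():
    im=grab_frame(n);cv2.imwrite(f"pics/{n}1.png",im)
    c=cv2.resize(im[v:v+h,u:u+w],None,fx=5,fy=5,interpolation=cv2.INTER_CUBIC)
    c=(255*(c/255.)**.5).astype(np.uint8)
    for i,(a,b) in enumerate(proj(n,X)):
        cv2.circle(c,(int((a-u+.5)*5),int((b-v+.5)*5)),3,(0,0,255) if i<4 else (0,255,0) if i<8 else (255,0,0),-1)
    cv2.imwrite(f"pics/{n}1c.png",c)
E
```

```text
(no output)
```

View pics/scene1c.png

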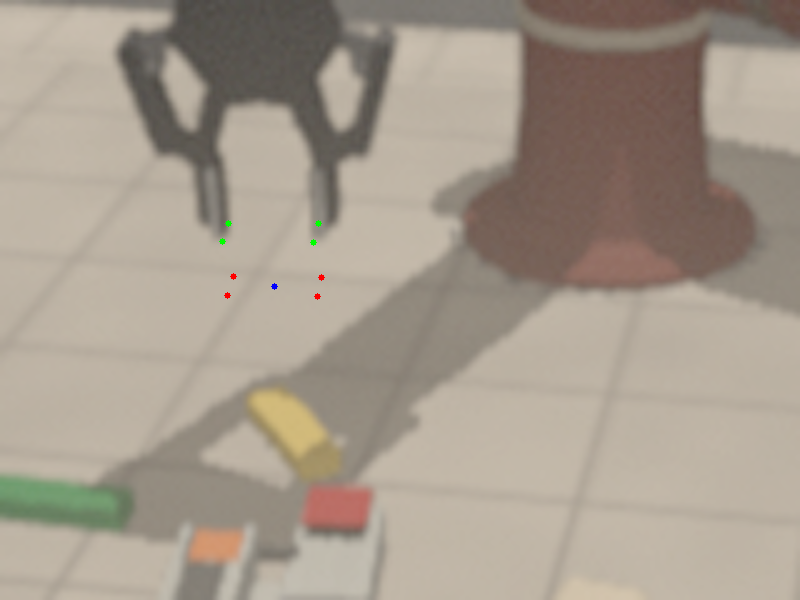

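View pics/top1c.png

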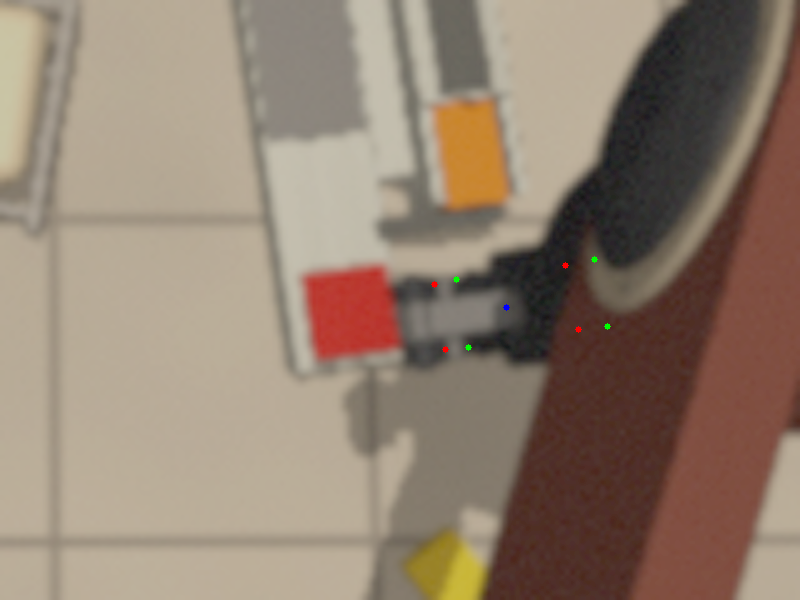

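```bash
python3 mv.py -86 29 60 0.09
```

```text
t 1.65 tcp [ 0.4724 -0.1117  0.1695] tgt [ 0.4817 -0.111   0.06  ] F [ 0.7  -0.5  -0.84] w 0.519
d cm [ 0.95  0.11 10.94] r [0.085 0.001 0.009]
```

Emit:
play_rows([
  {"dx": 0.9, "dy": 0.1, "dz": 5, "rx": 0.05, "ry": 0, "rz": 0.009, "claw": 0.48},
  {"dx": 0.9, "dy": 0.1, "dz": 9, "rx": 0.085, "ry": 0, "rz": 0.009, "claw": 0.48},
  {"dx": 0.9, "dy": 0.1, "dz": 11, "rx": 0.085, "ry": 0, "rz": 0.009, "claw": 0.48},
  {"dx": 0.9, "dy": 0.1, "dz": 11, "rx": 0.085, "ry": 0, "rz": 0.009, "claw": 0.48},
  {"dx": 0.9, "dy": 0.1, "dz": 11, "rx": 0.085, "ry": 0, "rz": 0.009, "claw": 0.48},
])

```text
time: 2.15
tool_pos: [0.4811, -0.112, 0.0599]
tool_rot: [-0.045, 0.997, 0.065, -0.003]
contact_force: [0.2, -1.3, -0.3]
gripper_width: 0.517
```

```bash
python3 mv.py -86 29 60 0.09; python3 - <<'E'
from h import *
s=monitor.state(); np.savez('w2.npz',p=s['tool_pos'],q=s['tool_rot'])
im=grab_frame("wrist");cv2.imwrite("pics/w2.png",im);b=cv2.resize(im,(800,600),interpolation=cv2.INTER_CUBIC)
cv2.imwrite("pics/w2b.png",(255*(b/255.)**.6).astype(np.uint8))
n="scene";u,v,w,h=(170,130,160,120)
im=grab_frame(n);c=cv2.resize(im[v:v+h,u:u+w],None,fx=5,fy=5,interpolation=cv2.INTER_CUBIC)
cv2.imwrite(f"pics/{n}2c.png",(255*(c/255.)**.5).astype(np.uint8))
E
```

```text
t 2.15 tcp [ 0.4811 -0.112   0.0599] tgt [ 0.4817 -0.111   0.06  ] F [ 0.21 -1.3  -0.28] w 0.517
d cm [ 0.07 -0.09  0.  ] r [ 0.001  0.001 -0.002]
```

View pics/w2b.png

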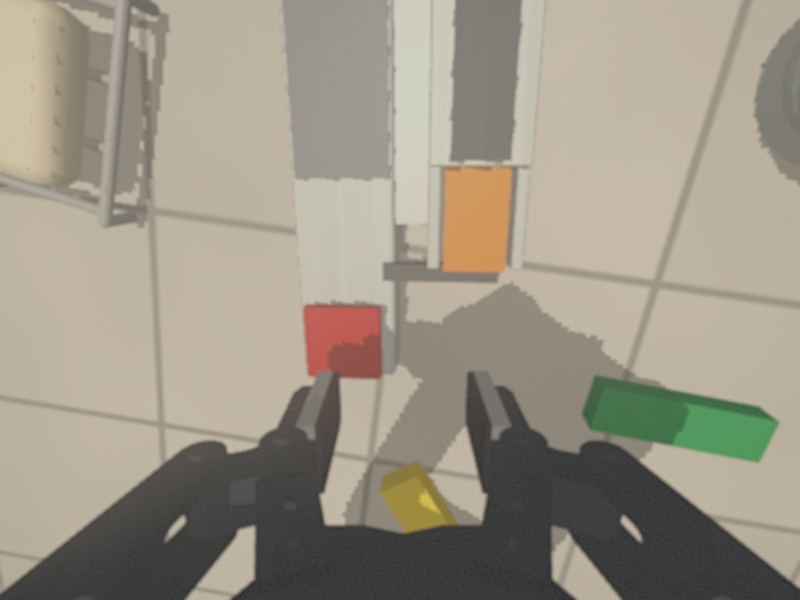

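View pics/scene2c.png

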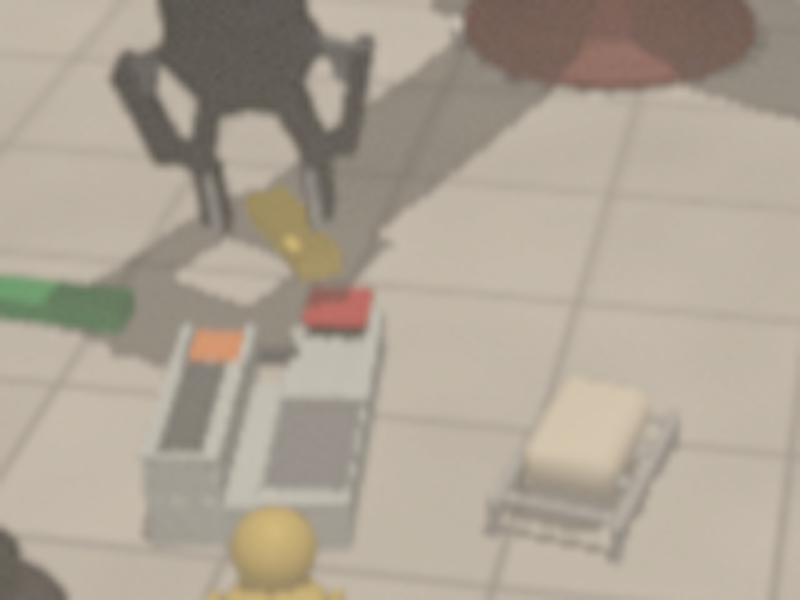

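```bash
python3 - <<'E'
from wf import *
z=np.load('w2.npz')
P=np.array([(-70,76,44),(-70,40,44),(-106,40,44),(-106,76,44),(-52,13,46),(-52,-13,46),(-50,19,56),(-50,-19,56)])/1e3
px=(np.array([(304,306),(381,307),(382,378),(307,377),(442,271),(506,272),(427,268),(523,269)])+.5)*.7-.5
fw=lambda p:(wproj(z,W(p,P))-px).ravel()
for f in(fw,lambda p:np.r_[fw(p),ft(p),fs(p)]):
    r=least_squares(f,[.57,-.127,.14],loss='soft_l1',x_scale=[.1]*3);print(r.x.round(4));print(f(r.x).reshape(-1,2)[:8].round(1).tolist())
# tip points via ray at depth z
M=k['tool_from_camera']
for u in[(466,373),(490,373),(485,490),(340,373),(315,373)]:
    a=(np.array(u)+.5)*.7-.5; d=M[:3,:3]@np.array([(a[0]-k['cx'])/k['fx'],(a[1]-k['cy'])/k['fy'],1]);o=M[:3,3]
    print(u,[(1e3*(o+d*(zz-o[2])/d[2])).round(1).tolist() for zz in(-.02,-.025,-.03,-.035)])
E
```

```text
[ 0.5716 -0.1279  0.1361]
[[-1.6, -0.6], [-0.2, -0.2], [0.3, 1.3], [0.3, 0.2], [0.3, -1.4], [-0.8, -1.6], [0.3, 0.9], [0.7, 1.1]]
[ 0.5716 -0.1276  0.1383]
[[-1.7, -0.4], [-0.4, -0.1], [0.3, 1.4], [0.3, 0.4], [0.1, -1.5], [-1.0, -1.7], [0.0, 1.0], [0.4, 1.0]]
(466, 373) [[3.1, 22.9, -20.0], [5.5, 22.1, -25.0], [7.9, 21.4, -30.0], [10.4, 20.6, -35.0]]
(490, 373) [[3.0, 31.9, -20.0], [5.5, 30.8, -25.0], [7.9, 29.7, -30.0], [10.4, 28.7, -35.0]]
(485, 490) [[-49.9, 33.0, -20.0], [-45.7, 31.9, -25.0], [-41.4, 30.7, -30.0], [-37.2, 29.6, -35.0]]
(340, 373) [[3.1, -24.3, -20.0], [5.5, -23.5, -25.0], [8.0, -22.7, -30.0], [10.4, -22.0, -35.0]]
(315, 373) [[3.1, -33.7, -20.0], [5.5, -32.6, -25.0], [8.0, -31.5, -30.0], [10.4, -30.4, -35.0]]
```

```bash
echo "[0.5714,-0.1279,0.136]">pose.txt; python3 mv.py -82.5 31.5 32 0.09
```

```text
t 2.25 tcp [ 0.4826 -0.1121  0.0617] tgt [ 0.4854 -0.1079  0.032 ] F [0.13 0.24 0.5 ] w 0.521
d cm [ 0.33 -0.12  2.99] r [ 0.003 -0.002 -0.005]
```

Emit:
play_rows([
  {"dx": 0.3, "dy": -0.1, "dz": 1.5, "rx": 0, "ry": 0, "rz": 0, "claw": 0.44},
  {"dx": 0.3, "dy": -0.1, "dz": 3, "rx": 0, "ry": 0, "rz": 0, "claw": 0.44},
  {"dx": 0.3, "dy": -0.1, "dz": 3, "rx": 0, "ry": 0, "rz": 0, "claw": 0.44},
  {"dx": 0.3, "dy": -0.1, "dz": 3, "rx": 0, "ry": 0, "rz": 0, "claw": 0.44},
])

```text
time: 2.65
tool_pos: [0.4844, -0.1076, 0.0309]
tool_rot: [-0.044, 0.997, 0.065, -0.003]
contact_force: [-0.3, 0.6, -0.2]
gripper_width: 0.558
```

```bash
python3 mv.py -82.5 31.5 32 0.09; python3 - <<'E'
from h import *
s=monitor.state(); np.savez('w3.npz',p=s['tool_pos'],q=s['tool_rot'])
im=grab_frame("wrist");cv2.imwrite("pics/w3.png",im);b=cv2.resize(im,(800,600),interpolation=cv2.INTER_CUBIC)
cv2.imwrite("pics/w3b.png",(255*(b/255.)**.6).astype(np.uint8))
n="scene";u,v,w,h=(170,130,160,120)
im=grab_frame(n);c=cv2.resize(im[v:v+h,u:u+w],None,fx=5,fy=5,interpolation=cv2.INTER_CUBIC)
cv2.imwrite(f"pics/{n}3c.png",(255*(c/255.)**.5).astype(np.uint8))
E
```

```text
t 2.65 tcp [ 0.4844 -0.1076  0.0309] tgt [ 0.4854 -0.1079  0.032 ] F [-0.25  0.65 -0.21] w 0.558
d cm [ 0.09  0.03 -0.11] r [ 0.002 -0.001 -0.005]
```

View pics/w3b.png

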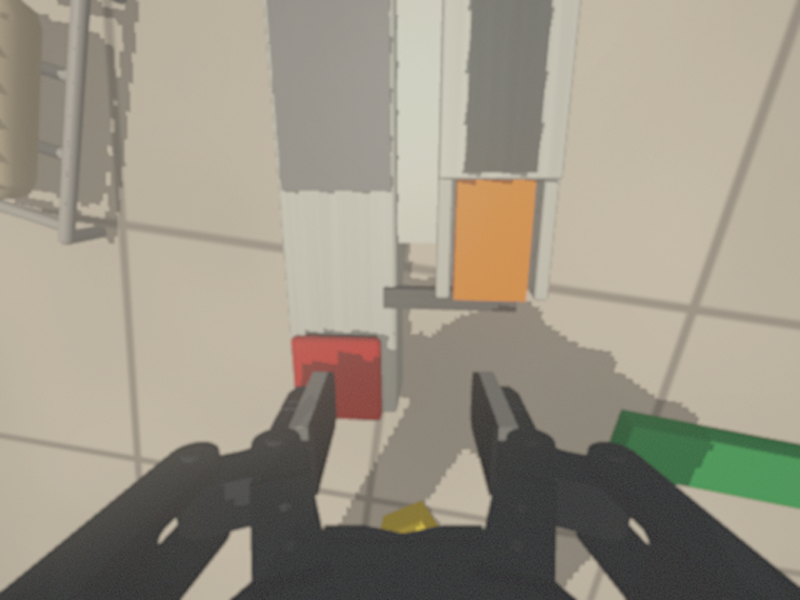

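View pics/scene3c.png

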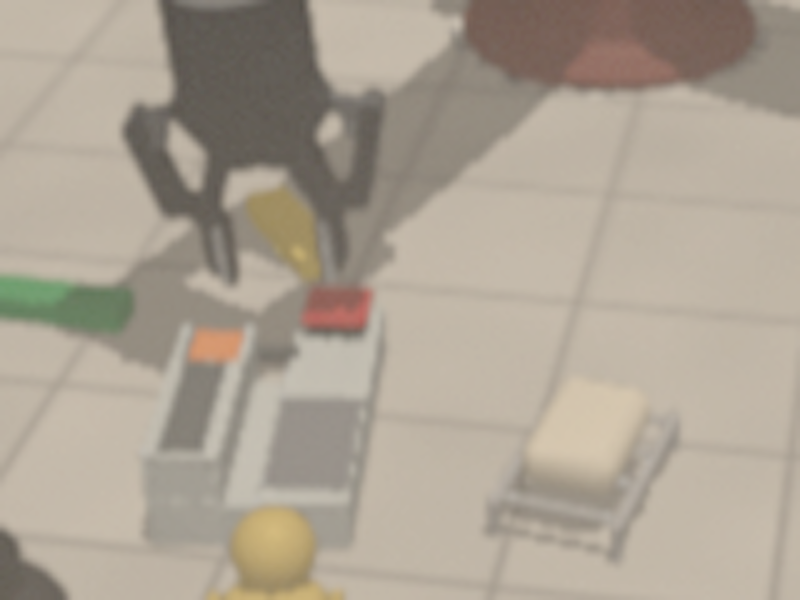

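```bash
python3 - <<'E'
from wf import *
z=np.load('w3.npz')
P=np.array([(-70,76,44),(-70,40,44),(-106,40,44),(-106,76,44),(-52,13,46),(-52,-13,46),(-50,19,56),(-50,-19,56)])/1e3
px=(np.array([(293,337),(380,337),(381,418),(296,417),(453,299),(527,300),(437,297),(549,299)])+.5)*.7-.5
fw=lambda p:(wproj(z,W(p,P))-px).ravel()
r=least_squares(fw,[.57,-.127,.14],loss='soft_l1',x_scale=[.1]*3);print(r.x.round(4));print(fw(r.x).reshape(-1,2).round(1).tolist())
p=r.x
zz={'q':z['q'],'p':z['p']-[0,0,.017]}
Q=np.array([(-75,13,46),(-75,-13,46),(-75,13,34),(-75,-13,34),(-106,40,44),(-70,76,44)])/1e3
print(((wproj(zz,W(p,Q))+.5)/.7-.5).round())
E
python3 mv.py -82.5 31.5 14 0.09
```

```text
[ 0.5719 -0.128   0.133 ]
[[-2.5, -1.2], [0.5, 0.8], [0.9, 1.6], [0.2, -0.5], [0.0, -2.0], [-0.5, -1.6], [-0.7, 0.9], [1.0, 1.3]]
[[452. 375.]
 [530. 378.]
 [451. 360.]
 [523. 363.]
 [376. 445.]
 [273. 353.]]
t 2.75 tcp [ 0.4852 -0.108   0.0319] tgt [ 0.4854 -0.1079  0.014 ] F [ 0.11 -0.03  0.93] w 0.562
d cm [0.01 0.14 1.79] r [ 0.003 -0.002 -0.005]
```

Emit:
play_rows([
  {"dx": 0.1, "dy": 0.05, "dz": 0.6, "rx": 0, "ry": 0, "rz": 0, "claw": 0.44},
  {"dx": 0.2, "dy": 0.1, "dz": 1.1, "rx": 0, "ry": 0, "rz": 0, "claw": 0.44},
  {"dx": 0.2, "dy": 0.1, "dz": 1.1, "rx": 0, "ry": 0, "rz": 0, "claw": 0.44},
  {"dx": 0.2, "dy": 0.1, "dz": 1.1, "rx": 0, "ry": 0, "rz": 0, "claw": 0.44},
])

```text
time: 3.15
tool_pos: [0.487, -0.1077, 0.0206]
tool_rot: [-0.044, 0.997, 0.065, -0.002]
contact_force: [0.2, -0.5, -0.6]
gripper_width: 0.561
```

```bash
python3 mv.py -80.5 31.5 14 0.09; python3 - <<'E'
from h import *
s=monitor.state(); np.savez('w4.npz',p=s['tool_pos'],q=s['tool_rot'])
im=grab_frame("wrist");cv2.imwrite("pics/w4.png",im);b=cv2.resize(im[190:370,160:400],None,fx=10/3,fy=10/3,interpolation=cv2.INTER_CUBIC)
cv2.imwrite("pics/w4b.png",(255*(b/255.)**.5).astype(np.uint8))
n="scene";u,v,w,h=(170,130,160,120)
im=grab_frame(n);c=cv2.resize(im[v:v+h,u:u+w],None,fx=5,fy=5,interpolation=cv2.INTER_CUBIC)
cv2.imwrite(f"pics/{n}4c.png",(255*(c/255.)**.5).astype(np.uint8))
E
```

```text
t 3.15 tcp [ 0.487  -0.1077  0.0206] tgt [ 0.4874 -0.1076  0.014 ] F [ 0.24 -0.52 -0.62] w 0.561
d cm [0.03 0.05 0.65] r [ 0.002 -0.002 -0.005]
```

View pics/w4b.png

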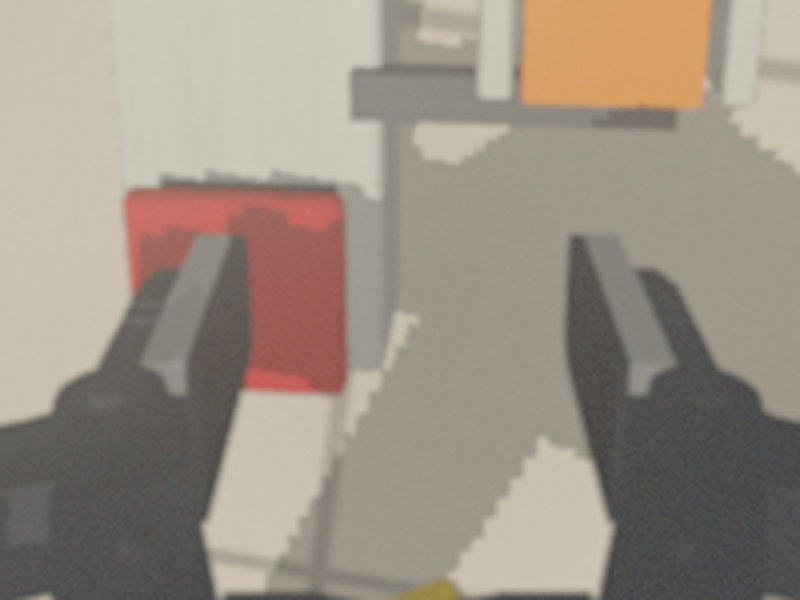

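View pics/scene4c.png

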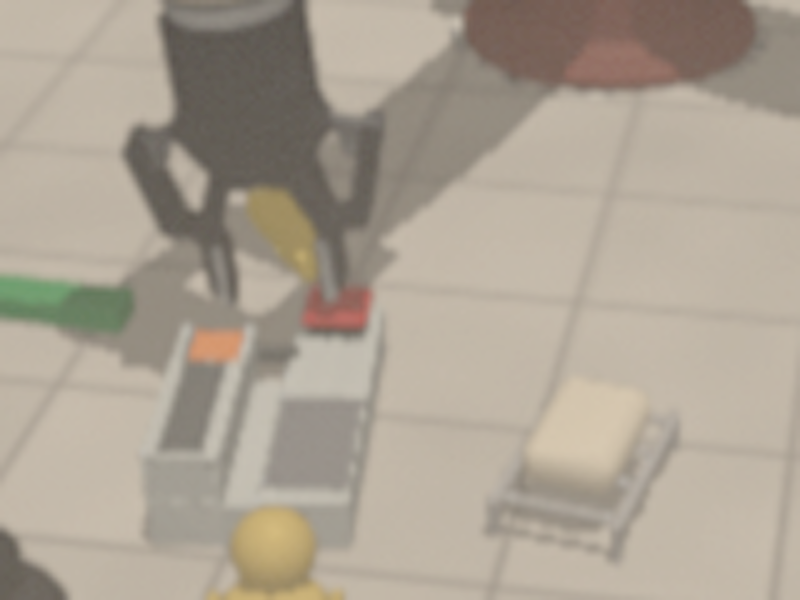

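Emit:
play_rows([
  {"dx": 0.1, "dy": 0.03, "dz": 0.2, "rx": 0, "ry": 0, "rz": 0, "claw": 0.44},
  {"dx": 0.1, "dy": 0.05, "dz": 0.4, "rx": 0, "ry": 0, "rz": 0, "claw": 0.44},
  {"dx": 0.1, "dy": 0.05, "dz": 0.4, "rx": 0, "ry": 0, "rz": 0, "claw": 0.44},
])

```text
time: 3.55
tool_pos: [0.4881, -0.1078, 0.0166]
tool_rot: [-0.044, 0.997, 0.065, -0.002]
contact_force: [0.0, 0.4, 0.0]
gripper_width: 0.559
```

```bash
python3 mv.py -79.5 31.5 8 0.09
```

```text
t 3.55 tcp [ 0.4881 -0.1078  0.0166] tgt [ 0.4884 -0.1075  0.008 ] F [0.04 0.41 0.02] w 0.559
d cm [0.03 0.05 0.86] r [ 0.002 -0.002 -0.005]
```

Emit:
play_rows([
  {"dx": 0, "dy": 0.02, "dz": 0.2, "rx": 0, "ry": 0, "rz": 0, "claw": 0.44},
  {"dx": 0, "dy": 0.02, "dz": 0.3, "rx": 0, "ry": 0, "rz": 0, "claw": 0.44},
  {"dx": 0, "dy": 0.02, "dz": 0.3, "rx": 0, "ry": 0, "rz": 0, "claw": 0.44},
])

```text
time: 3.85
tool_pos: [0.4879, -0.1076, 0.0133]
tool_rot: [-0.044, 0.997, 0.065, -0.002]
contact_force: [0.2, -0.4, 0.2]
gripper_width: 0.56
```

```bash
python3 mv.py -79.5 31.5 8 0.09; python3 - <<'E'
from h import *
im=grab_frame("wrist");cv2.imwrite("pics/w5.png",im);b=cv2.resize(im[190:370,160:400],None,fx=10/3,fy=10/3,interpolation=cv2.INTER_CUBIC)
cv2.imwrite("pics/w5b.png",(255*(b/255.)**.5).astype(np.uint8))
E
```

```text
t 3.85 tcp [ 0.4879 -0.1076  0.0133] tgt [ 0.4884 -0.1075  0.008 ] F [ 0.24 -0.44  0.15] w 0.56
d cm [0.05 0.04 0.53] r [ 0.002 -0.002 -0.005]
```

View pics/w5b.png

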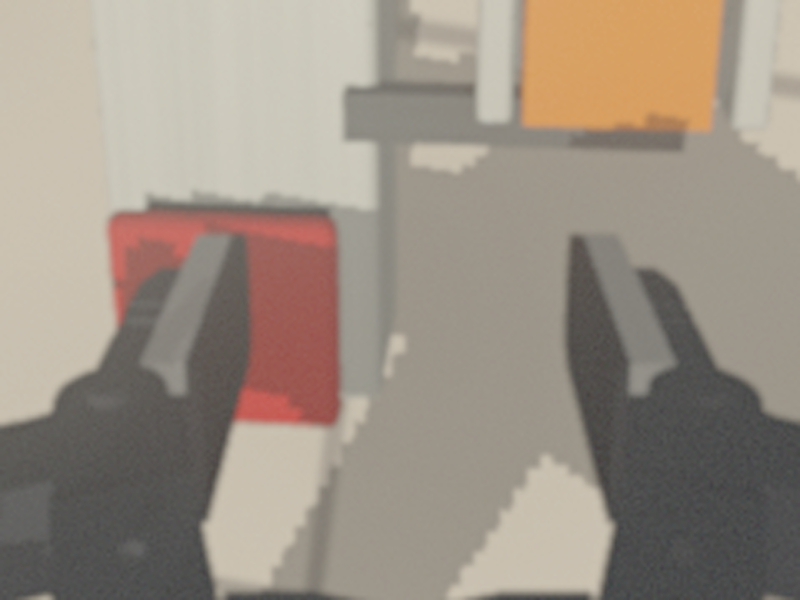

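Emit:
play_rows([
  {"dx": -0.3, "dy": 0.0, "dz": 0.0, "rx": 0, "ry": 0, "rz": 0, "claw": 0.44},
  {"dx": -0.3, "dy": 0.02, "dz": 0.2, "rx": 0, "ry": 0, "rz": 0, "claw": 0.44},
  {"dx": -0.3, "dy": 0.02, "dz": 0.2, "rx": 0, "ry": 0, "rz": 0, "claw": 0.44},
])

```text
time: 4.2
tool_pos: [0.485, -0.1082, 0.0116]
tool_rot: [-0.044, 0.997, 0.065, -0.002]
contact_force: [-0.2, -0.1, 1.9]
gripper_width: 0.555
```

```bash
python3 mv.py -82.5 31.5 8 0.09
```

```text
t 4.2 tcp [ 0.485  -0.1082  0.0116] tgt [ 0.4854 -0.1079  0.008 ] F [-0.15 -0.13  1.85] w 0.555
d cm [0.05 0.01 0.36] r [ 0.002 -0.002 -0.005]
```

Emit:
play_rows([
  {"dx": 0, "dy": 0.01, "dz": 0.2, "rx": 0, "ry": 0, "rz": 0, "claw": 0.44},
  {"dx": 0, "dy": 0.02, "dz": 0.2, "rx": 0, "ry": 0, "rz": 0, "claw": 0.44},
])

```text
time: 4.4
tool_pos: [0.485, -0.1082, 0.0098]
tool_rot: [-0.044, 0.997, 0.065, -0.002]
contact_force: [-1.9, 0.1, 4.4]
gripper_width: 0.559
```

```bash
python3 mv.py -82.5 31.5 8 0.09; python3 - <<'E'
from h import *
im=grab_frame("wrist");cv2.imwrite("pics/w6.png",im);b=cv2.resize(im[190:370,160:400],None,fx=10/3,fy=10/3,interpolation=cv2.INTER_CUBIC)
cv2.imwrite("pics/w6b.png",(255*(b/255.)**.5).astype(np.uint8))
E
```

```text
t 4.4 tcp [ 0.485  -0.1082  0.0098] tgt [ 0.4854 -0.1079  0.008 ] F [-1.89  0.09  4.35] w 0.559
d cm [ 0.04 -0.01  0.18] r [ 0.002 -0.002 -0.005]
```

View pics/w6b.png

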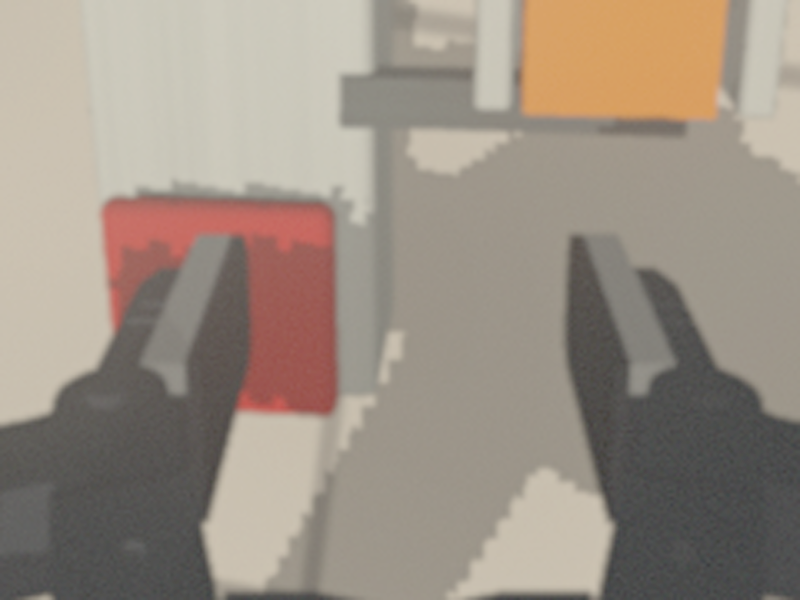

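Emit:
play_rows([
  {"dx": 0, "dy": 0.01, "dz": 0.2, "rx": 0, "ry": 0, "rz": 0, "claw": 0.44},
  {"dx": 0, "dy": 0.02, "dz": 0.4, "rx": 0, "ry": 0, "rz": 0, "claw": 0.44},
  {"dx": 0, "dy": 0.03, "dz": 0.55, "rx": 0, "ry": 0, "rz": 0, "claw": 0.44},
  {"dx": 0, "dy": 0.03, "dz": 0.55, "rx": 0, "ry": 0, "rz": 0, "claw": 0.44},
])

```text
time: 4.85
tool_pos: [0.485, -0.1082, 0.0044]
tool_rot: [-0.044, 0.997, 0.065, -0.002]
contact_force: [-2.4, -1.0, 5.7]
gripper_width: 0.559
```

```bash
python3 mv.py -82.5 31.5 3 0.09; python3 - <<'E'
from h import *
im=grab_frame("wrist");cv2.imwrite("pics/w7.png",im);b=cv2.resize(im[190:370,160:400],None,fx=10/3,fy=10/3,interpolation=cv2.INTER_CUBIC)
cv2.imwrite("pics/w7b.png",(255*(b/255.)**.5).astype(np.uint8))
E
```

```text
t 4.85 tcp [ 0.485  -0.1082  0.0044] tgt [ 0.4854 -0.1079  0.003 ] F [-2.36 -1.04  5.74] w 0.559
d cm [ 0.04 -0.01  0.14] r [ 0.002 -0.001 -0.006]
```

View pics/w7b.png

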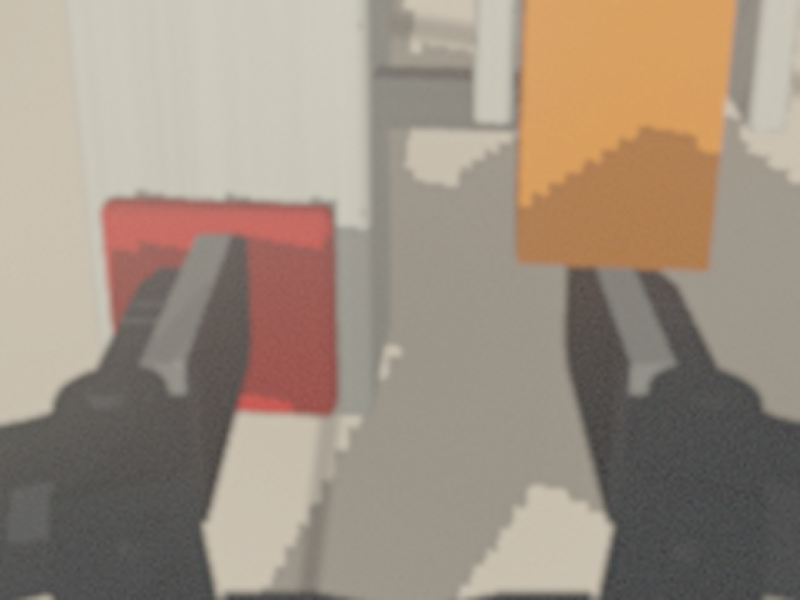

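The bar was released and stopped at the finger: its end is at crop row ~265, flush on the right finger. Now I'll press the button down to its hard stop.

Emit:
play_rows([
  {"dx": 0, "dy": 0.01, "dz": 0.15, "rx": 0, "ry": 0, "rz": 0, "claw": 0.44},
  {"dx": 0, "dy": 0.02, "dz": 0.25, "rx": 0, "ry": 0, "rz": 0, "claw": 0.44},
  {"dx": 0, "dy": 0.02, "dz": 0.25, "rx": 0, "ry": 0, "rz": 0, "claw": 0.44},
])

```text
time: 5.2
tool_pos: [0.4851, -0.1082, 0.0036]
tool_rot: [-0.044, 0.997, 0.065, -0.003]
contact_force: [-9.3, 0.4, 16.8]
gripper_width: 0.561
```

```bash
python3 mv.py -82.5 31.5 3 0.09
```

```text
t 5.2 tcp [ 0.4851 -0.1082  0.0036] tgt [ 0.4854 -0.1079  0.003 ] F [-9.33  0.37 16.81] w 0.561
d cm [ 0.03 -0.02  0.06] r [ 0.001 -0.    -0.005]
```

Emit:
play_rows([
  {"dx": 0, "dy": 0, "dz": 0.06, "rx": 0, "ry": 0, "rz": 0, "claw": 0.44},
  {"dx": 0, "dy": 0, "dz": 0.06, "rx": 0, "ry": 0, "rz": 0, "claw": 0.44},
  {"dx": 0, "dy": 0, "dz": 0.06, "rx": 0, "ry": 0, "rz": 0, "claw": 0.44},
])

```text
time: 5.5
tool_pos: [0.485, -0.1082, 0.0037]
tool_rot: [-0.044, 0.997, 0.065, -0.003]
contact_force: [-4.7, 0.3, 9.8]
gripper_width: 0.56
```

```bash
python3 mv.py -82.5 31.5 3 0.09; python3 - <<'E'
from h import *
im=grab_frame("wrist");cv2.imwrite("pics/w8.png",im);b=cv2.resize(im[190:370,160:400],None,fx=10/3,fy=10/3,interpolation=cv2.INTER_CUBIC)
cv2.imwrite("pics/w8b.png",(255*(b/255.)**.5).astype(np.uint8))
n="scene";u,v,w,h=(130,130,200,150)
im=grab_frame(n);c=cv2.resize(im[v:v+h,u:u+w],None,fx=4,fy=4,interpolation=cv2.INTER_CUBIC)
cv2.imwrite(f"pics/{n}8c.png",(255*(c/255.)**.5).astype(np.uint8))
E
python3 mv.py -82.5 31.5 3 0.09
```

```text
t 5.5 tcp [ 0.485  -0.1082  0.0037] tgt [ 0.4854 -0.1079  0.003 ] F [-4.65  0.31  9.77] w 0.56
d cm [ 0.04 -0.02  0.07] r [ 0.001  0.001 -0.006]
t 5.6 tcp [ 0.485  -0.1082  0.0037] tgt [ 0.4854 -0.1079  0.003 ] F [-3.86  0.21  9.76] w 0.558
d cm [ 0.04 -0.02  0.07] r [ 0.001  0.001 -0.006]
```

View pics/w8b.png

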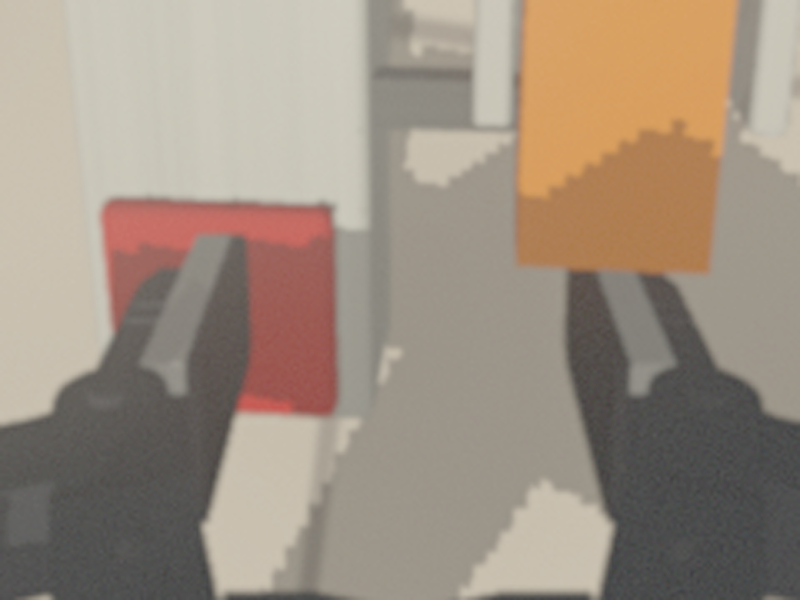

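View pics/scene8c.png

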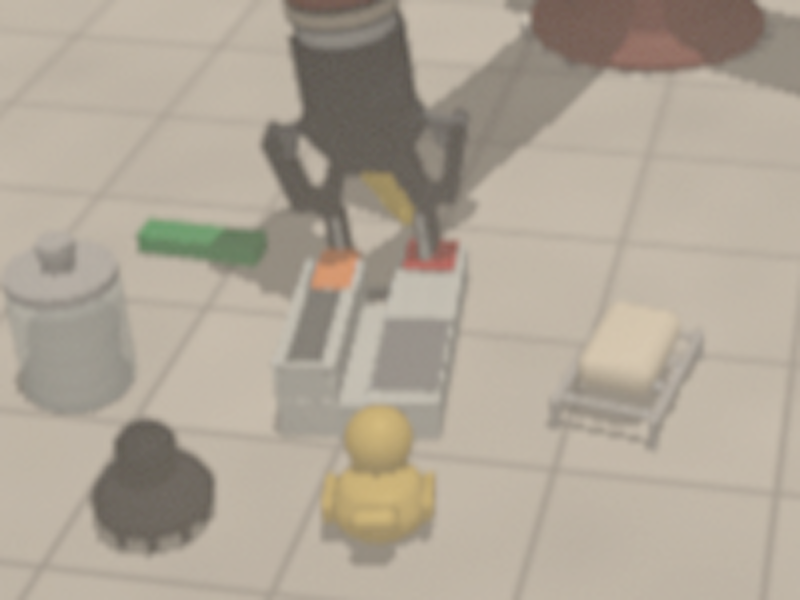

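Emit:
play_rows([
  {"dx": 0, "dy": 0, "dz": 0.15, "rx": 0, "ry": 0, "rz": 0, "claw": 0.44},
  {"dx": 0, "dy": 0, "dz": 0.15, "rx": 0, "ry": 0, "rz": 0, "claw": 0.44},
  {"dx": 0, "dy": 0, "dz": 0.15, "rx": 0, "ry": 0, "rz": 0, "claw": 0.44},
])

```text
time: 5.9
tool_pos: [0.485, -0.1082, 0.0037]
tool_rot: [-0.045, 0.997, 0.065, -0.004]
contact_force: [-6.6, 1.1, 14.3]
gripper_width: 0.56
```

```bash
python3 mv.py -82.5 31.5 3 0.09; python3 - <<'E'
from wf import *
s=monitor.state();z=dict(p=s['tool_pos'],q=s['tool_rot'])
p=np.array(eval(open('pose.txt').read()))
b=np.array([(517,264),(710,270)])*.3+[160,190]
for x in(-70,-73,-76,-79): print(x,((wproj(z,W(p,np.array([(x,13,46),(x,-13,46)])/1e3))-[160,190])/.3).round().tolist())
print('mouth',((wproj(z,W(p,np.array([(-50,19,56),(-50,-19,56)])/1e3))-[160,190])/.3).round().tolist(),'measured (476,125),(775,132)')
print('btn',((wproj(z,W(p,np.array([(-70,76,36),(-70,40,36),(-106,40,36)])/1e3))-[160,190])/.3).round().tolist(),'meas (105,202),(332,206),(336,413)')
E
```

```text
t 5.9 tcp [ 0.485  -0.1082  0.0037] tgt [ 0.4854 -0.1079  0.003 ] F [-6.6   1.12 14.26] w 0.56
d cm [ 0.04 -0.02  0.07] r [ 0.     0.002 -0.006]
-70 [[517.0, 249.0], [713.0, 256.0]]
-73 [[517.0, 269.0], [711.0, 276.0]]
-76 [[516.0, 288.0], [709.0, 296.0]]
-79 [[515.0, 307.0], [707.0, 315.0]]
mouth [[473.0, 135.0], [795.0, 144.0]] measured (476,125),(775,132)
btn [[95.0, 203.0], [332.0, 211.0], [338.0, 420.0]] meas (105,202),(332,206),(336,413)
```

Emit:
play_rows([
  {"dx": -0.1, "dy": 0, "dz": 0.12, "rx": 0, "ry": 0, "rz": 0, "claw": 0.44},
  {"dx": -0.2, "dy": 0, "dz": 0.12, "rx": 0, "ry": 0, "rz": 0, "claw": 0.44},
  {"dx": -0.2, "dy": 0, "dz": 0.15, "rx": 0, "ry": 0, "rz": 0, "claw": 0.44},
  {"dx": -0.2, "dy": 0, "dz": 0.15, "rx": 0, "ry": 0, "rz": 0, "claw": 0.44},
])

```text
time: 6.3
tool_pos: [0.4849, -0.1083, 0.0037]
tool_rot: [-0.045, 0.997, 0.065, -0.002]
contact_force: [-0.6, 1.3, 9.9]
gripper_width: 0.563
```

```bash
python3 mv.py -82.5 31.5 3 0.09; python3 - <<'E'
from h import *
im=grab_frame("wrist");cv2.imwrite("pics/w9.png",im);b=cv2.resize(im[190:370,160:400],None,fx=10/3,fy=10/3,interpolation=cv2.INTER_CUBIC)
cv2.imwrite("pics/w9b.png",(255*(b/255.)**.5).astype(np.uint8))
E
```

```text
t 6.3 tcp [ 0.4849 -0.1083  0.0037] tgt [ 0.4854 -0.1079  0.003 ] F [-0.56  1.29  9.87] w 0.563
d cm [ 0.06 -0.03  0.08] r [ 0.    -0.002 -0.007]
```

View pics/w9b.png

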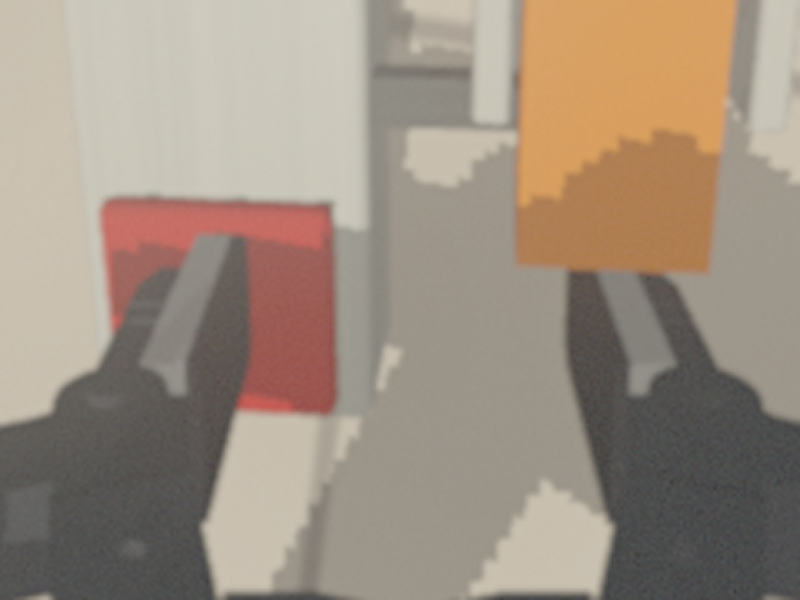

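```bash
python3 - <<'E'
from h import *
print(ticket.job_done())
s=monitor.state();print(s['time'],s['tool_pos'].round(4),s['contact_force'].round(1))
E
```

```text
the job is handed in; nothing more can be done
None
the job is handed in; nothing more can be done
```

I handed the job in at about 6.4 s. One finger is holding the red button down and the other is against the end of the orange bar.

**How it went:** I lined the gripper up with the box and tilted it slightly, so the bar finger hung lower and waited in front of the mouth. I then pressed the button slowly. The bar was released and stopped against the waiting finger.

**Last checks:**
- **Button:** it is at its hard stop. The tool height stayed at about 3.7 mm while the upward force read between 9.8 and 16.8 N. The last reading was 9.9 N, against 5.6 N from the spring.
- **Bar:** the last wrist picture shows its end against the finger, with about 24 mm out of the mouth. My position estimates range from 22 to 26 mm.
- **Other things:** the soap rack, massager, jar and duck looked undisturbed in the last scene picture. That picture was taken just before the final small corrections.

**What disagreed:**
- The fingertips appeared about 30 mm behind the stated TCP in the pictures. I relied on the pictures and on feeling contact instead.
- A final 2 mm shift outward did not move the finger, because friction on the button held it. It only lowered the sideways force, from 6.6 to 0.6 N.

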